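Slide the ring carrier board into its locating notches and record the reading

TASK

With the fingertips, push the plywood carrier board along its rails towards the sensor until it drops fully into its locating notches, the steel ring riding in its nest under the sensor; then press the button on the readout all the way down to record the reading and let it go. Do not lift the board or the ring, do not press the button before the board has dropped in, and leave the other things on and around the fixture where they are.

Things in the scene. Friction and masses are not known exactly. Their poses are not given: they have to be found in the camera images.
- fixture: Fixture fixed to the bench. Origin on the bench midway between its rails; z up, +y the way the board must slide (about robot's left, yaw to 0.25 rad), +x away from robot. Base plate 12 mm thick, x -100 to 170, y -210 to 210 mm. Two steel rails along y, full length, at x +-45 to +-75 mm, flat tops at 40 mm; guide lips outside them at x +-80 to +-86 mm, tops at 54 mm.
- seat (a point): Where the board's origin lies once seated: fixture x 0, y +70, z 34 mm. The rails are cut by notches 6 mm deep and 18 mm long: across the outer half of each rail at fixture y +140, across the inner half at y 0 mm. Before the drop the board's origin rides at z 40 mm, starting at fixture y -110 to -30 mm.
- sensor_end (a point): Lower end of the fixture's contactless sensor, a steel cylinder 24 mm across hanging at fixture x 0, y +100 mm, 100 mm above the bench. Its arm (158 to 172 mm up) comes from a column at fixture x +130, y +100 mm, 202 mm tall.
- board: Loose plywood board, about 0.55 kg, 157 (x) x 180 (y) x 16 mm, on the rails between the lips (1.5 mm play a side). Origin: its centre in plan, at the underside of its four steel cleats; the plywood spans z 8 to 24 mm; axes as the fixture's. Cleats, 12 mm long: leading two at y +70 over the rails' outer halves, trailing two at y -70 over the inner halves, so all four meet their notches together.
- trailing_edge (a point): Middle of the board's trailing face (board x 0, y -90, z 16 mm), plain, upright, 16 mm tall, facing fixture -y: push here towards +y. The loaded board slides with about 3 to 8 N; once dropped, the notch walls stop it with +-3 mm play. Pushing over about 20 N then, or high up, may tip it.
- ring: Dark steel ring, 76 mm outside, 50 mm bore, 26 mm tall, about 0.3 kg, loose, lying on the board round the nest's boss. Origin: centre of its underside.
- nest (a point): Centre of the ring nest on the board's top face (board x 0, y +30, z +24 mm). A round aluminium boss 46 mm across, 8 mm tall, stands here and locates the ring with 2 mm play.
- record_top (a point): Centre of the top of the readout's button: a white round button 28 mm across, in a black housing on top of a grey readout box 90 x 80 x 50 mm standing on the bench, left or right of the fixture. The box has a flat dark-framed display beside the button. Pressed straight down.
- record (a joint): Travel of that spring button: 0 released, 0.006 m fully down, which takes about 5 N; it springs back.
- master_ring: Bystander: bright steel master ring lying on the fixture's base plate, at its far right part; same sizes as the dark ring (76 mm across, 26 mm tall). Origin: centre of its underside.
- tin: Bystander: open steel tin, 90 x 80 x 45 mm, on the bench beside the fixture, on the opposite side from the readout. Origin: centre of its underside.
- loose_ring_a: Bystander: dark steel ring, 76 mm across, 26 mm tall, lying on the fixture's base plate, at its far left corner beyond the column. Origin: centre of its underside.
- loose_ring_b: Bystander: another such ring, lying on the bench to the left of the fixture. Origin: centre of its underside.
- brush: Bystander: hand brush, 170 mm long, lying on the bench right of the fixture. Origin: middle of its length, underside.
Mind the look-alikes: they are no part of the job. There is more than one size of the board; the job needs the smaller. What is shaped like the part that bears record_top but blue is not meant.

How it is judged:
By the outcome, as a careful person would: the job done as asked, in the order asked, and still so for the second after the job is handed in, with the robot touching nothing.
It also fails if it takes over 42 s, if anything falls off the work surface, if the arm or the gripper's body presses on something with over 40 N, if the wrist force passes 120 N, or if a joint passes its speed limit or range.

ROBOT

A 6-joint arm with a two-finger parallel gripper is mounted at the origin on the work surface. World frame = base frame: x ahead of the robot, y to its left, z up, the work surface at z = 0. Lengths are in m, angles in rad, forces in N, time in s.
With the tool pointing down it reaches from about 0.3 to 0.85 m from the base axis. Payload 4.2 kg.
Tool frame: the origin (TCP) lies at the centre of the arm's flange, where the gripper is bolted on; the fingertips stand 191 mm ahead of it and the grasp point (between the pads) lies 172 mm ahead of it; z points along the fingers, y is the line along which they close (so a half turn about z gives the same grasp; the last joint's range is limited). The gripper opens to 91 mm and grips with 3 to 60 N. Pads are 32 mm wide; open, the fingers measure 118 mm over their backs; the gripper's body (76 mm by 178 mm) begins 60 mm behind the grasp point.
Start: joints at [1.144, 0.32, 1.565, -0, 1.257, -0.02], TCP at [0.228, 0.528, 0.405] pointing down, gripper open.
Joint ranges: [-3.11, 3.11], [-0.84, 2.01], [0.21, 2.61], [-1.34, 4.49], [0.05, 2.63], [-2.56, 2.56]. Speed limits (rad/s): [2.57, 2.57, 3.14, 3.14, 3.14, 3.14].

INTERFACE

Orientations are given as a 3x3 rotation matrix whose columns are the frame's x, y, z axes.
In Python, from plant import r gives the robot as it stands.
- The arm moves only by the tool servo_tool, never from a script. Its argument "rows" is a list of rows, each a list of 4 numbers: the shift along the tool's x, y, z in cm, then the turn about the tool's z in rad. In form: [[dx, dy, dz, yaw], ...]. A call has exactly 8 rows; each row shifts and turns the commanded pose from where the row before left it, along the tool's axes as they then stand; what a row does not reach is not made up. A row lasts 1/12 s, in which the tool goes at most 41.7 mm and 7.16 degrees, less where a joint would pass 70% of its speed; a pose out of reach is approached as far as the arm can. A call with a gripper value outside its range is refused whole. "fingers" is the closure in counts, from 0 (fully open) to 255 (shut), set as the call begins (left out, the last holds). The fingers move at their own pace and stop on an object; the grip force is fixed at half the most. Time passes only in rows, so rows that do not move let the fingers close, or fill a call up. It gives the time, the measured TCP pose, the force, the opening and the grip force at its end, in the units of the state.
- r.observe(): the state, without advancing time (a new reading comes with each control period).
- r.grab_frame(name): name is "scene" or "top" or "wrist"; returns a dict with "frame" (420x560x3 uint8, red, green, blue), "depth" (420x560 float32, m along the optical axis (not along the pixel's ray), 0 where there is no reading), "vertical_fov" (degrees; the focal length in pixels is half the picture's height over the tangent of half this angle, whatever the lens; pixels are square), "cx", "cy" (the principal point, pixels), "world_to_cam" (4x4, takes a point from world to camera coordinates); the wrist camera has in their place "mount" (4x4, takes a point from camera to tool coordinates, whose origin is the TCP and whose axes are the flange's). Camera axes: x right, y down, z forward; pixel columns grow to the right and rows downward; lengths in m; the calibration is good to about 2 mm. The wrist camera is an equidistant fisheye: a pixel r from the principal point sees the ray r / f radians off the axis. A picture is of the moment at which its call begins: read the wrist's pose just before it.
- r.finish_job(): hands the job in; it is judged then, once.
The state is a dict: "time_s": time; "q": joint angles; "joint_velocities": joint speeds; "joint_efforts": joint torques, N m; "tool_pos": TCP position; "tool_rot": TCP orientation; "wrist_force": force on the tool from outside, world axes, zero at the start; "moment": the same for the moment, N m; "opening": opening from 0.0 (shut) to 1.0 (fully open); "gripper_force": force on a finger pad.
Only numpy, scipy, OpenCV 4.12 (cv2) and the standard library are available. Lean on these libraries where they do the work, as an engineer would, in place of code of your own. Each camera call takes 0.05 s, during which the arm holds its last target. There are 200 camera calls.

## Working session

There is one attempt and no reset: what is moved stays moved. The work goes in short steps, Python scripts to look and compute and a tool call to move; the robot and the scene stay as the last step left them, time stands still between calls to the robot, and variables do not carry over. Pictures are saved under pics/ and viewed, at most 10 in all, crops included, and the job is handed in when it is done.

Besides the shell and the picture viewer there is one more tool, called after "Call:" as name([rows], argument=value, ...), one row to a line, values as JSON. servo_tool: Moves the arm, as the interface text tells. Its arguments: {"type":"object","properties":{"rows":{"type":"array"},"fingers":{"type":"number"}},"required":["rows"]}

```bash
mkdir -p pics; cat > h.py <<'E'
import numpy as np,cv2
from plant import r
def cloud(g):
    d=g["depth"];H,W=d.shape;f=H/2/np.tan(np.radians(g["vertical_fov"])/2)
    v,u=np.mgrid[:H,:W]
    P=np.stack([(u-g["cx"])/f*d,(v-g["cy"])/f*d,d],-1)
    T=np.linalg.inv(np.array(g["world_to_cam"]))
    return P@T[:3,:3].T+T[:3,3]
E
python3 - <<'E'
from h import *
for n in("top","scene"):
    g=r.grab_frame(n);np.savez("%s.npz"%n,rgb=g["frame"],P=cloud(g),d=g["depth"])
    cv2.imwrite("pics/%s.png"%n,g["frame"][:,:,::-1])
    print(n,g["vertical_fov"],np.linalg.inv(np.array(g["world_to_cam"])).round(3).tolist())
s=r.observe();print(s["time_s"],s["tool_pos"],np.round(s["tool_rot"],3).tolist())
E
```

```text
top 53.94099285485301 [[0.013, -0.988, 0.152, 0.323], [-1.0, -0.017, -0.024, 0.062], [0.027, -0.152, -0.988, 1.309], [0.0, 0.0, 0.0, 1.0]]
scene 54.74426481643735 [[-0.507, 0.669, -0.543, 1.186], [0.862, 0.4, -0.311, 0.451], [0.009, -0.626, -0.78, 1.105], [0.0, 0.0, 0.0, 1.0]]
0.1 [0.22745539 0.52794465 0.40399659] [[-0.918, 0.396, -0.001], [0.396, 0.918, -0.001], [-0.0, -0.002, -1.0]]
```

View pics/top.png

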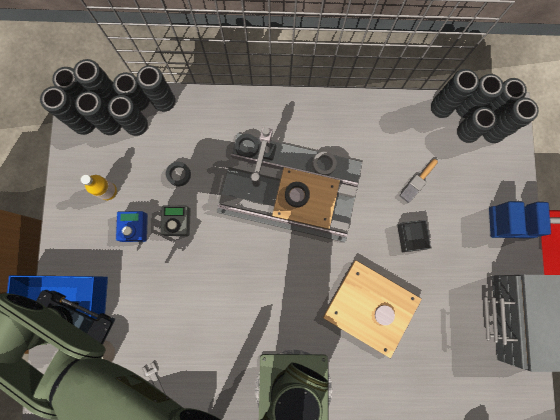

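View pics/scene.png

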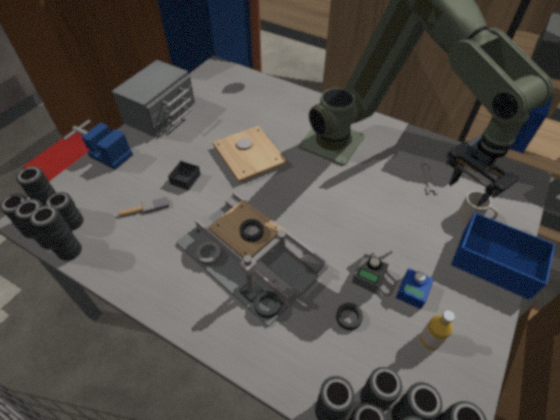

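Top view: the small board with the dark ring is on the fixture at (305,197). The candidates are:
- **Boards:** the small one on the rails (305,197) is the target. The big one on the bench (373,307) is not.
- **Buttons:** the grey box (174,222) is the target. The blue box (131,226) is not.
- **Rings:** the one on the board (297,194) is the target. The others are at (178,173), (246,145) and (324,161).

Next I'll measure and check with one close crop.

```bash
python3 - <<'E'
from h import *
a=np.load("top.npz");im=a["rgb"];P=a["P"]
c=cv2.resize(im[120:250,150:370],None,fx=3.6,fy=3.6,interpolation=cv2.INTER_CUBIC);cv2.imwrite("pics/crop.png",c[:,:,::-1])
hsv=cv2.cvtColor(im,cv2.COLOR_RGB2HSV)
z=P[...,2]
v,u=np.mgrid[:420,:560]
# board top face: wood coloured
m=(hsv[...,1]>80)&(hsv[...,0]<25)&(u>265)&(u<350)&(v>155)&(v<240)&(z>.045)&(z<.08)
p=P[m];print("board n",len(p),"z",np.median(p[:,2]))
print(cv2.minAreaRect((p[:,:2]*1000).astype(np.float32)))
# lips/rails z hist
w=(u>205)&(u<370)&(v>130)&(v<245)
h,e=np.histogram(z[w],bins=np.arange(-.01,.22,.004));print([(round(e[i],3),int(h[i])) for i in range(len(h)) if h[i]>20])
# base plate
q=P[w&(z>.006)&(z<.018)];print("base",cv2.minAreaRect((q[:,:2]*1000).astype(np.float32)))
q=P[w&(z>.048)&(z<.058)&(hsv[...,1]<60)];print("lip",len(q),cv2.minAreaRect((q[:,:2]*1000).astype(np.float32)))
# readout
w=(u>158)&(u<192)&(v>200)&(v<240)
b=w&(z>.04);q=P[b];print("box",cv2.minAreaRect((q[:,:2]*1000).astype(np.float32)))
h,e=np.histogram(z[b],bins=np.arange(.04,.1,.003));print([(round(e[i],3),int(h[i])) for i in range(len(h)) if h[i]>3])
t=w&(hsv[...,2]>140)&(hsv[...,1]<60)&(z>.05);print("white",t.sum(),np.median(P[t],0),u[t].mean(),v[t].mean())
t=w&(z>.066);print("high",t.sum(),P[t].mean(0),P[t].max(0),u[t].mean(),v[t].mean())
E
```

```text
board n 2420 z 0.06525253423659683
((578.7147827148438, -32.287017822265625), (179.70123291015625, 157.67225646972656), 77.8129653930664)
[(np.float64(-0.01), 31), (np.float64(-0.006), 867), (np.float64(-0.002), 3832), (np.float64(0.002), 2807), (np.float64(0.006), 758), (np.float64(0.01), 2147), (np.float64(0.014), 1553), (np.float64(0.018), 227), (np.float64(0.022), 115), (np.float64(0.026), 121), (np.float64(0.03), 169), (np.float64(0.034), 465), (np.float64(0.038), 962), (np.float64(0.042), 578), (np.float64(0.046), 106), (np.float64(0.05), 184), (np.float64(0.054), 281), (np.float64(0.058), 297), (np.float64(0.062), 1274), (np.float64(0.066), 863), (np.float64(0.07), 180), (np.float64(0.074), 60), (np.float64(0.082), 25), (np.float64(0.086), 97), (np.float64(0.09), 147), (np.float64(0.094), 34), (np.float64(0.166), 27), (np.float64(0.17), 95), (np.float64(0.174), 72), (np.float64(0.178), 55), (np.float64(0.182), 61)]
base ((626.3626708984375, 21.39739990234375), (375.0050048828125, 535.1204223632812), 0.8445567488670349)
lip 484 ((624.0567626953125, 15.683151245117188), (408.4906921386719, 241.67416381835938), 77.96893310546875)
box ((448.30743408203125, 230.29815673828125), (406.12890625, 108.19367980957031), 68.25054168701172)
[(np.float64(0.04), 7), (np.float64(0.043), 26), (np.float64(0.046), 110), (np.float64(0.049), 246), (np.float64(0.052), 181), (np.float64(0.055), 39), (np.float64(0.058), 29), (np.float64(0.061), 27), (np.float64(0.064), 29), (np.float64(0.067), 14), (np.float64(0.07), 26), (np.float64(0.073), 24), (np.float64(0.076), 8)]
white 51 [0.48775432 0.37259985 0.07308313] 171.47058823529412 224.4313725490196
high 87 [0.47535562 0.34992105 0.15725327] [0.50432792 0.38776044 1.30890143] 172.35632183908046 224.55172413793105
```

View pics/crop.png

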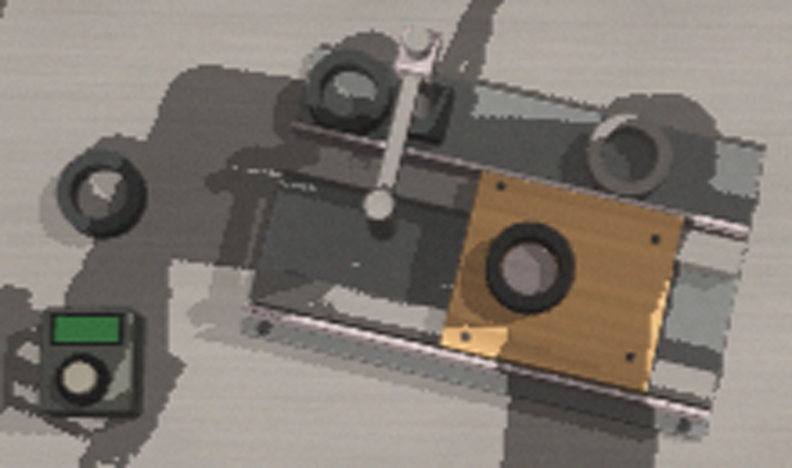

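The crop shows the small wooden board with the dark ring between the rails. The sensor tip is at crop (378,207), and the grey readout's white button at (82,378). Next: travel distance and staging pose.

```bash
cat >> h.py <<'E'
yaw=np.radians(77.8129653930664-90)
FX=np.array([np.cos(yaw),np.sin(yaw)]);FY=np.array([-np.sin(yaw),np.cos(yaw)])
B0=np.array([.5787,-.0323])
E
python3 - <<'E'
from h import *
a=np.load("top.npz");P=a["P"];z=P[...,2]
s=P[168:184,246:262];k=(s[...,2]>.15)&(s[...,2]<.2)
print("sensor pts",np.round(s[k][:,:3].T,3)[:, ::6])
v,u=np.mgrid[:420,:560]
w=(u>195)&(u<375)&(v>130)&(v<250)&(z>.03)&(z<.06)
q=P[w][:,:2]-B0;X=q@FX;Y=q@FY
m=abs(abs(X)-.083)<.006
print("lip ext Y rel board",np.percentile(Y[m],[0,.5,1,99,99.5,100]),np.percentile(X[m&(Y>-.1)],[1,50,99]))
q=P[k.nonzero()[0]*0+0,0] if 0 else s[k][:,:2]-B0
print("arm rel board X,Y",(q@FX).min(),np.median((q@FY)[(q@FX)<.02]), np.round(np.c_[q@FX,q@FY][::8],3).tolist())
o=r.observe();p=np.array(o["tool_pos"]);R=np.array(o["tool_rot"])
for n,d in(("stage",-.09-.05),("touch",-.09-.02)):
    t=B0+FY*d;print(n,t,"tool shift cm now axes",(R.T@(np.r_[t,.40]-p)*100).round(1))
# ring centre
m=(u>280)&(u<315)&(v>178)&(v<212)&(z>.083)&(z<.1);q=P[m];c,rad=cv2.minEnclosingCircle((q[:,:2]*1000).astype(np.float32));print("ring",c,rad,(np.array(c)/1000-B0)@FX,(np.array(c)/1000-B0)@FY)
E
```

```text
sensor pts [[0.639 0.636 0.633 0.629 0.627 0.622 0.617 0.617 0.615 0.613 0.61  0.61
  0.608 0.604 0.604 0.602 0.601 0.603]
 [0.121 0.121 0.121 0.118 0.118 0.121 0.126 0.132 0.115 0.123 0.131 0.114
  0.123 0.128 0.112 0.117 0.123 0.127]
 [0.17  0.17  0.172 0.174 0.173 0.179 0.187 0.177 0.184 0.181 0.183 0.182
  0.179 0.181 0.182 0.18  0.17  0.152]]
lip ext Y rel board [-0.14835194 -0.14615308 -0.14503377  0.25776415  0.25952896  0.26054203] [-0.08612421 -0.08003775  0.08678894]
arm rel board X,Y -0.01182012983716786 0.1547746686294867 [[0.027, 0.163], [0.024, 0.156], [0.023, 0.15], [0.015, 0.157], [0.011, 0.153], [0.008, 0.152], [0.005, 0.151], [0.001, 0.153], [-0.001, 0.156], [-0.004, 0.158], [-0.008, 0.157], [-0.011, 0.156], [-0.011, 0.157], [-0.011, 0.154]]
stage [ 0.54914549 -0.16914492] tool shift cm now axes [-57.1 -51.3   0.5]
touch [ 0.5554786  -0.13982101] tool shift cm now axes [-56.5 -48.3   0.5]
ring (584.8438720703125, -2.966604232788086) 37.90477752685547 -0.00018697395867359827 0.02996932284838999
```

Call:
servo_tool([
  [-2.4,-2.15,0,0],
  [-2.9,-2.55,0,0],
  [-2.9,-2.55,0,0],
  [-2.9,-2.55,0,0],
  [-2.9,-2.55,0,0],
  [-2.9,-2.55,0,0],
  [-2.9,-2.55,0,0],
  [-2.9,-2.55,0,0],
], fingers=0)

```text
time_s: 0.77
tool_pos: [0.357, 0.2528, 0.4045]
tool_rot: [[-0.919, 0.395, -0.0], [0.395, 0.919, -0.0], [0.0, -0.0, -1.0]]
wrist_force: [-0.4, -0.7, 0.2]
opening: 1.006
gripper_force: 0.0
```

Call:
servo_tool([
  [-2.9,-2.55,0,0],
  [-2.9,-2.55,0,0],
  [-2.9,-2.55,0,0],
  [-2.9,-2.55,0,0],
  [-2.9,-2.55,0,0],
  [-2.9,-2.55,0,0],
  [-2.9,-2.55,0,0],
  [-2.9,-2.55,0,0],
])

```text
time_s: 1.43
tool_pos: [0.4895, -0.0266, 0.4045]
tool_rot: [[-0.918, 0.396, -0.0], [0.396, 0.918, 0.0], [0.0, 0.0, -1.0]]
wrist_force: [0.6, 1.1, 0.0]
opening: 0.997
gripper_force: 0.0
```

Call:
servo_tool([
  [-2.9,-2.55,0,0],
  [-2.9,-2.55,0,0],
  [-2.9,-2.55,0,0],
  [-2.0,-1.7,0,0],
  [0,0,0,0.12],
  [0,0,0,0.12],
  [0,0,0,0.12],
  [0,0,0,0.12],
])

```text
time_s: 2.1
tool_pos: [0.5504, -0.1531, 0.404]
tool_rot: [[-0.627, 0.779, -0.001], [0.779, 0.627, 0.001], [0.001, -0.001, -1.0]]
wrist_force: [0.1, -0.0, 0.1]
opening: 0.998
gripper_force: 0.0
```

Call:
servo_tool([
  [0,0,0,0.12],
  [0,0,0,0.12],
  [0,0,0,0.12],
  [0,0,0,0.12],
  [0,0,0,0.12],
  [0,0,0,0.12],
  [0,0,0,0.12],
  [0,0,0,0.06],
])

```text
time_s: 2.77
tool_pos: [0.5504, -0.1527, 0.4042]
tool_rot: [[0.219, 0.976, -0.001], [0.976, -0.219, 0.0], [0.0, -0.001, -1.0]]
wrist_force: [-0.9, 0.5, 0.8]
opening: 1.002
gripper_force: 0.0
```

Call:
servo_tool([
  [-0.5,0.2,1,-0.008],
  [-0.5,0,2,0],
  [0,0,2.5,0],
  [0,0,2.5,0],
  [0,0,2.5,0],
  [0,0,2,0],
  [0,0,1,0],
  [0,0,0,0],
])

```text
time_s: 3.43
tool_pos: [0.5494, -0.163, 0.2666]
tool_rot: [[0.205, 0.979, -0.006], [0.979, -0.205, 0.002], [0.001, -0.006, -1.0]]
wrist_force: [-0.4, -1.0, -0.2]
opening: 0.997
gripper_force: 0.0
```

```bash
python3 - <<'E'
from h import *
o=r.observe();print(o["tool_pos"])
g=r.grab_frame("wrist");cv2.imwrite("pics/w1.png",g["frame"][:,:,::-1]);print(np.round(g["mount"],3).tolist(),g["vertical_fov"])
E
```

```text
[ 0.54942056 -0.16296146  0.26664799]
[[-0.0, -0.965, -0.263, 0.074], [1.0, -0.0, 0.0, -0.001], [-0.0, -0.263, 0.965, 0.019], [0.0, 0.0, 0.0, 1.0]] 65.70646984690485
```

View pics/w1.png

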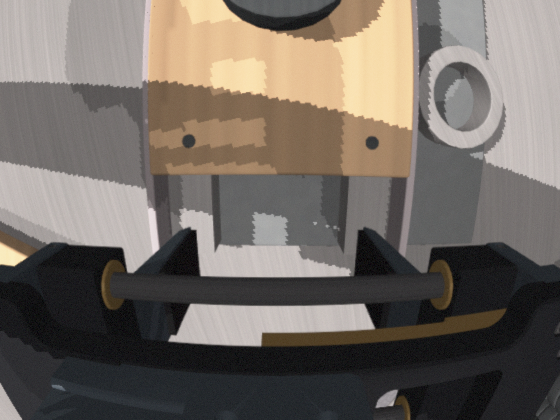

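The wrist view shows the fingertips at (195,230) and (360,230), centred between the lips. They are just behind the board's trailing edge (row 175), and the master ring on the right is clear. I'll lower and start the push.

Call:
servo_tool([
  [0,0,0.9,0],
  [0,0,0.9,0],
  [0,0,0.9,0],
  [0,0,0,0],
  [0.6,0,0,0],
  [0.6,0,0,0],
  [0.5,0,0,0],
  [0.4,0,0,0],
])

```text
time_s: 4.15
tool_pos: [0.555, -0.1416, 0.2432]
tool_rot: [[0.206, 0.979, 0.001], [0.979, -0.206, -0.0], [0.0, 0.001, -1.0]]
wrist_force: [-0.1, -0.5, 0.5]
opening: 0.998
gripper_force: 0.0
```

Call:
servo_tool([
  [0.4,0,0,0],
  [0.4,0,0,0],
  [0.5,0,0,0],
  [0.5,0,0,0],
  [0.5,0,0,0],
  [0.5,0,0,0],
  [0.5,0,0,0],
  [0.5,0,0,0],
])

```text
time_s: 4.82
tool_pos: [0.5626, -0.1055, 0.2431]
tool_rot: [[0.206, 0.979, 0.0], [0.979, -0.206, -0.002], [-0.002, 0.001, -1.0]]
wrist_force: [-1.4, -4.9, 1.4]
opening: 0.998
gripper_force: 2.5
```

Contact force is about 5 N and the board is sliding. I'll back off a touch, lower 4 mm and go on.

Call:
servo_tool([
  [-0.4,0,0.1,0],
  [0,0,0.3,0],
  [0.2,0,0,0],
  [0.4,0,0,0],
  [0.5,0,0,0],
  [0.5,0,0,0],
  [0.5,0,0,0],
  [0.5,0,0,0],
])

```text
time_s: 5.48
tool_pos: [0.567, -0.0832, 0.2385]
tool_rot: [[0.206, 0.978, -0.001], [0.978, -0.206, -0.0], [-0.0, -0.001, -1.0]]
wrist_force: [-1.0, -2.2, -1.6]
opening: 0.997
gripper_force: 1.5
```

Call:
servo_tool([
  [0.5,0,0,0],
  [0.5,0,0,0],
  [0.5,0,0,0],
  [0.5,0,0,0],
  [0.5,0,0,0],
  [0.5,0,0,0],
  [0.5,0,0,0],
  [0.4,0,0,0],
])

```text
time_s: 6.15
tool_pos: [0.5752, -0.045, 0.2387]
tool_rot: [[0.206, 0.978, -0.0], [0.978, -0.206, 0.0], [0.0, -0.0, -1.0]]
wrist_force: [-0.6, -3.1, -2.2]
opening: 1.001
gripper_force: 1.5
```

```bash
cat > chk.py <<'E'
from h import *
import sys
g=r.grab_frame("top");P=cloud(g);im=g["frame"];hsv=cv2.cvtColor(im,cv2.COLOR_RGB2HSV)
v,u=np.mgrid[:420,:560];z=P[...,2]
m=(hsv[...,1]>80)&(hsv[...,0]<25)&(u>215)&(u<350)&(v>145)&(v<240)&(z>.045)&(z<.08)
q=P[m];X=(q[:,:2]-B0)@FX;Y=(q[:,:2]-B0)@FY
print("wood Y pct",np.percentile(Y,[.5,99.5]).round(4),"X",np.percentile(X,[.5,99.5]).round(4),"z med",np.median(q[:,2]).round(4),len(q))
A=np.c_[X,Y,np.ones(len(X))];print("plane",np.linalg.lstsq(A,q[:,2],rcond=None)[0].round(4))
o=r.observe();t=np.array(o["tool_pos"]);print("tcp FX,FY",((t[:2]-B0)@FX).round(4),((t[:2]-B0)@FY).round(4),t[2],np.round(o["wrist_force"],1))
if len(sys.argv)>1: cv2.imwrite(sys.argv[1],cv2.resize(im[110:260,140:370],None,fx=3.2,fy=3.2)[:,:,::-1])
E
python3 chk.py
```

```text
wood Y pct [0.027  0.1828] X [-0.0788  0.0768] z med 0.0651 1798
plane [ 0.0047 -0.0004  0.0651]
tcp FX,FY -0.0007 -0.0126 0.23880395560949377 [ 0.3 -0.3 -0.8]
```

Call:
servo_tool([
  [0.4,0,0,0],
  [0.4,0,0,0],
  [0.4,0,0,0],
  [0.4,0,0,0],
  [0.3,0,0,0],
  [0.3,0,0,0],
  [0.3,0,0,0],
  [0.2,0,0,0],
])

```text
time_s: 6.87
tool_pos: [0.5808, -0.0189, 0.2388]
tool_rot: [[0.206, 0.978, 0.0], [0.978, -0.206, -0.0], [0.0, 0.0, -1.0]]
wrist_force: [-1.1, -3.6, -0.8]
opening: 0.997
gripper_force: 2.0
```

Call:
servo_tool([
  [0.1,0,0,0],
  [0.1,0,0,0],
  [0.1,0,0,0],
  [0.05,0,0,0],
  [0.05,0,0,0],
  [0,0,0,0],
  [0,0,0,0],
  [0,0,0,0],
])

```text
time_s: 7.53
tool_pos: [0.5816, -0.0153, 0.2389]
tool_rot: [[0.207, 0.978, 0.0], [0.978, -0.207, 0.0], [0.0, 0.0, -1.0]]
wrist_force: [0.0, -3.1, 0.8]
opening: 0.998
gripper_force: 1.7
```

```bash
python3 chk.py
```

```text
wood Y pct [0.0613 0.2128] X [-0.0789  0.0768] z med 0.0592 1731
plane [0.0019 0.0002 0.0592]
tcp FX,FY -0.0008 0.0173 0.23882947278829902 [-1.4 -3.7  0.1]
```

The board top fell from 65.1 to 59.2 mm and is level, so it has dropped in. I'll back off, rise, and look.

Call:
servo_tool([
  [-0.5,0,0,0],
  [-1,0,0,0],
  [-1,0,-1,0],
  [0,0,-3,0],
  [0,0,-3.5,0],
  [0,0,-3.5,0],
  [0,0,-3.5,0],
  [0,0,-2.5,0],
])

```text
time_s: 8.25
tool_pos: [0.576, -0.0405, 0.4131]
tool_rot: [[0.207, 0.978, 0.005], [0.978, -0.207, 0.0], [0.001, 0.005, -1.0]]
wrist_force: [0.6, 0.9, -0.0]
opening: 1.003
gripper_force: 0.0
```

```bash
python3 chk.py pics/c2.png; python3 - <<'E'
from h import *
o=r.observe();R=np.array(o["tool_rot"]);print((R.T@(np.r_[.488,.3726,.42]-o["tool_pos"])*100).round(1))
E
```

```text
wood Y pct [0.0349 0.2129] X [-0.0788  0.0768] z med 0.0592 2288
plane [0.0038 0.0002 0.0592]
tcp FX,FY -0.0001 -0.0084 0.41777165354442375 [2.  0.7 2.9]
[ 38.6 -17.2  -0.4]
```

View pics/c2.png

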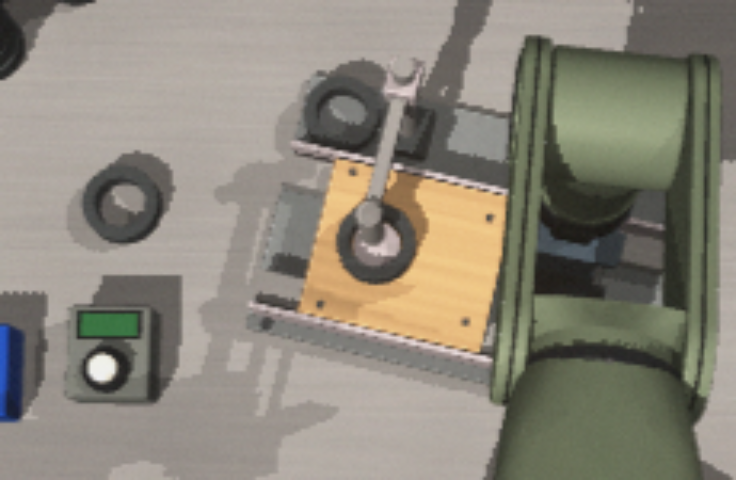

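The board is seated, with the ring under the sensor (crop (375,243)). The white button is on the grey readout at (102,368). I'll close the fingers and move above it.

Call:
servo_tool([
  [1.5,-2,0,0],
  [2.5,-2.5,0,0],
  [3,-2,0,0],
  [3,-1.5,0,0],
  [3,-1.2,0,0],
  [3,-1,0,0],
  [3,-1,0,0],
  [3,-1,0,0],
], fingers=255)

```text
time_s: 8.97
tool_pos: [0.5018, 0.2015, 0.4094]
tool_rot: [[0.207, 0.978, 0.001], [0.978, -0.207, 0.001], [0.001, 0.0, -1.0]]
wrist_force: [0.4, -0.1, 0.3]
opening: 0.44
gripper_force: 0.0
```

Call:
servo_tool([
  [3,-1,0,0],
  [3,-1,0,0],
  [3,-1,1.5,0],
  [3,-1,2,0],
  [2.5,-1,2,0],
  [1.1,0,1.5,0],
  [0,0,0,0],
  [0,0,0,0],
])

```text
time_s: 9.63
tool_pos: [0.4857, 0.3634, 0.3384]
tool_rot: [[0.206, 0.979, -0.002], [0.979, -0.206, -0.001], [-0.002, -0.001, -1.0]]
wrist_force: [0.1, 0.4, 0.8]
opening: 0.005
gripper_force: 0.0
```

```bash
python3 - <<'E'
from h import *
o=r.observe();p=np.array(o["tool_pos"]);R=np.array(o["tool_rot"]);print(p,R.round(3).tolist(),o["opening"])
g=r.grab_frame("wrist");im=g["frame"];d=g["depth"];M=np.array(g["mount"])
f=210/np.tan(np.radians(g["vertical_fov"])/2)
v,u=np.mgrid[:420,:560];x=u-g["cx"];y=v-g["cy"];rr=np.hypot(x,y)+1e-9;t=np.tan(rr/f)
C=np.stack([x/rr*t*d,y/rr*t*d,d],-1);W=(C@M[:3,:3].T+M[:3,3])@R.T+p
cv2.imwrite("pics/w2.png",im[:,:,::-1]);np.savez("w2.npz",im=im,W=W)
n=np.linalg.norm(W[...,:2]-[.488,.3726],axis=-1)<.04
z=W[...,2][n];h,e=np.histogram(z,bins=np.arange(.04,.1,.003));print([(round(float(e[i]),3),int(h[i])) for i in range(len(h)) if h[i]>3])
hsv=cv2.cvtColor(im,cv2.COLOR_RGB2HSV)
m=n&(hsv[...,2]>150)&(hsv[...,1]<50)&(W[...,2]>.06)
q=W[m];print(m.sum(),u[m].mean(),v[m].mean(),np.median(q,0),cv2.minEnclosingCircle((q[:,:2]*1000).astype(np.float32)))
g=r.grab_frame("top");P=cloud(g);hs=cv2.cvtColor(g["frame"],cv2.COLOR_RGB2HSV)
E
```

```text
[0.48571742 0.36336716 0.3383627 ] [[0.206, 0.979, -0.002], [0.979, -0.206, -0.001], [-0.002, -0.001, -1.0]] 0.004673685957878295
[(0.046, 82), (0.049, 3124), (0.052, 279), (0.055, 25), (0.058, 55), (0.061, 1147), (0.064, 33), (0.067, 40), (0.07, 685), (0.073, 211)]
894 275.1476510067114 204.35123042505592 [0.48536012 0.37470482 0.07245737] ((497.8792724609375, 375.2085266113281), 25.75941276550293)
```

View pics/w2.png

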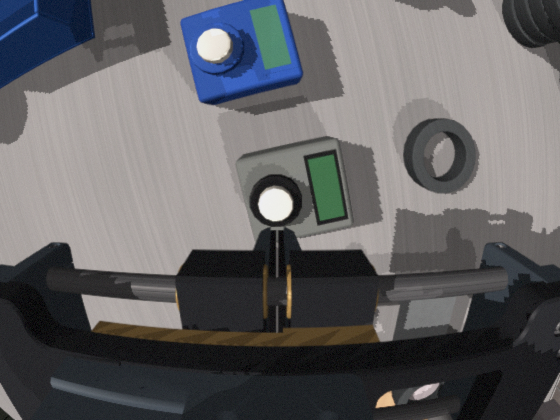

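The wrist view shows the white button on the grey readout at (275,204), just ahead of the closed fingertips at (277,235). Its top is at z≈72.5 mm and the housing at 62. I'll approach it.

Call:
servo_tool([
  [0.6,-0.2,1,0],
  [0.5,0,2,0],
  [0,0,2,0],
  [0,0,1,0],
  [0,0,0.6,0],
  [0,0,0.4,0],
  [0,0,0,0],
  [0,0,0,0],
])

```text
time_s: 10.4
tool_pos: [0.4863, 0.3749, 0.2695]
tool_rot: [[0.207, 0.978, 0.001], [0.978, -0.207, 0.001], [0.001, 0.001, -1.0]]
wrist_force: [-0.4, -0.0, -0.2]
opening: 0.004
gripper_force: 0.0
```

Call:
servo_tool([
  [0,0,0.2,0],
  [0,0,0.2,0],
  [0,0,0.2,0],
  [0,0,0.2,0],
  [0,0,0.1,0],
  [0,0,0.1,0],
  [0,0,0,0],
  [0,0,0,0],
])

```text
time_s: 11.07
tool_pos: [0.4861, 0.375, 0.2592]
tool_rot: [[0.206, 0.978, 0.001], [0.978, -0.206, 0.001], [0.001, 0.001, -1.0]]
wrist_force: [0.3, -0.7, 4.0]
opening: 0.006
gripper_force: 1.8
```

Call:
servo_tool([
  [0,0,0.1,0],
  [0,0,0.1,0],
  [0,0,0.1,0],
  [0,0,0,0],
  [0,0,0,0],
  [0,0,0,0],
  [0,0,0,0],
  [0,0,0,0],
])

```text
time_s: 11.73
tool_pos: [0.4861, 0.375, 0.2571]
tool_rot: [[0.207, 0.978, 0.001], [0.978, -0.207, 0.001], [0.001, 0.001, -1.0]]
wrist_force: [-1.1, -0.3, 10.1]
opening: 0.007
gripper_force: 4.9
```

The force is 10 N, about twice what full travel needs, and motion has stalled: the button is at its stop. I'll release it.

Call:
servo_tool([
  [0,0,-0.5,0],
  [0,0,-1,0],
  [0,0,-2,0],
  [0,0,-2,0],
  [0,0,-2,0],
  [0,0,-1.5,0],
  [0,0,0,0],
  [0,0,0,0],
])

```text
time_s: 12.4
tool_pos: [0.4859, 0.3748, 0.346]
tool_rot: [[0.206, 0.978, 0.0], [0.978, -0.206, 0.0], [0.0, 0.0, -1.0]]
wrist_force: [-0.5, 0.5, -0.2]
opening: 0.005
gripper_force: 0.0
```

```bash
python3 chk.py pics/c3.png
```

```text
wood Y pct [0.0347 0.2126] X [-0.0787  0.0768] z med 0.0592 2314
plane [ 0.0027 -0.0005  0.0593]
tcp FX,FY -0.1768 0.3781 0.34489752864354195 [-0.2 -0.3 -0.7]
```

View pics/c3.png

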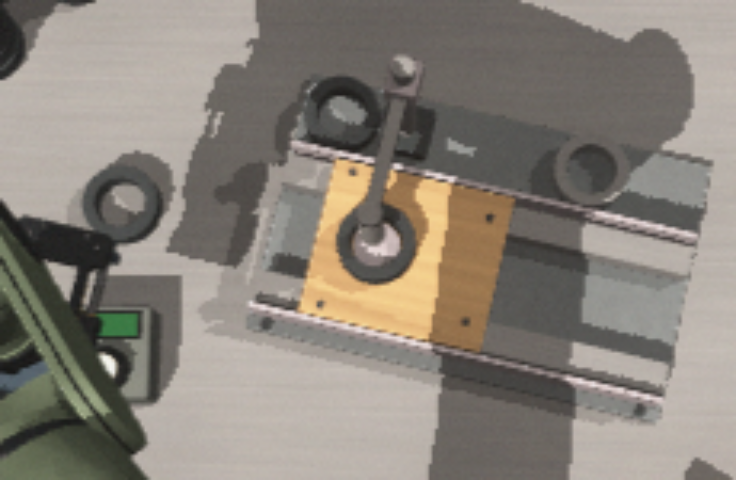

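The board is still seated and level, the ring is under the sensor (375,243), the bystanders are in place, and the arm is clear.

```bash
python3 -c "
from plant import r
print(r.finish_job())"
```

```text
the job is handed in; nothing more can be done
None
```

The board dropped 6 mm into its notches and sits level with the ring under the sensor; the readout button was then pressed to its stop at about 10 N and released, and the job was handed in at about 12.5 s with no verdict returned.

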